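# Unstack the foot-switch parts onto their kitting pads

### The arm

A 6-joint arm with a two-finger parallel gripper is mounted at the origin on the work surface. World frame = base frame: x ahead of the robot, y to its left, z up, the work surface at z = 0. Lengths are in m, angles in rad, forces in N, time in s.
With the tool pointing down it reaches from about 0.25 to 0.775 m from the base axis. Payload 4 kg.
Tool frame: the origin (TCP) lies midway between the tips of the shut fingers; the grasp point (between the pads) lies 19 mm behind it; z points along the fingers, y is the line along which they close (so a half turn about z gives the same grasp; the last joint's range is limited). The gripper opens to 94 mm and grips with 3 to 60 N. Pads are 16 mm wide; open, the fingers measure 119 mm over their backs; the gripper's body (75 mm by 177 mm) begins 78 mm behind the grasp point.
Start: joints at [-1.425, 0.087, 1.371, -0, 1.684, -0.103], TCP at [0.135, -0.533, 0.206] pointing down, gripper open.
Joint ranges: [-3.1, 3.1], [-0.76, 2.03], [0.27, 2.55], [-1.08, 4.22], [0.17, 2.65], [-2.57, 2.57]. Speed limits (rad/s): [2.79, 2.79, 3.14, 3.14, 3.14, 3.14].

### API

Orientations are given as [roll, pitch, yaw] about the fixed x, y, z axes, in that order (R = Rz(yaw) Ry(pitch) Rx(roll)).
In Python, from bench import get_obs, snapshot, close_job gives the robot as it stands. The module is installed in compiled form; this text tells all that it offers.
- The arm moves only by the tool drive_tool, never from a script. Its argument "commands" is a list of rows, each a list of 6 numbers: the shift along the tool's x, y, z in units of 0.04 m (1.0 is 0.04 m), then the turn, a rotation vector about the tool's x, y, z in units of 0.1 rad (1.0 is 0.1 rad). In form: [[dx, dy, dz, wx, wy, wz], ...]. A call has 1 to 20 rows; each row shifts and turns the commanded pose from where the row before left it, along the tool's axes as they then stand; what a row does not reach is not made up. A row lasts 1/8 s, in which the tool goes at most 62.5 mm and 10.7 degrees, less where a joint would pass 70% of its speed; a pose out of reach is approached as far as the arm can. A call with a number of a shift or a turn outside -1 to 1 is refused whole. A call with a gripper value outside its range is refused whole. "gripper" is the closure, from 0 (fully open) to 1 (shut), set as the call begins (left out, the last holds). The fingers move at their own pace and stop on an object; the grip force is fixed at half the most. Time passes only in rows, so rows that do not move let the fingers close. It gives the time, the measured TCP pose, the force, the opening and the grip force at its end, in the units of the state.
- get_obs(): the state, without advancing time (a new reading comes with each control period).
- snapshot(name): name is "scene" or "top" or "wrist"; returns a dict with "image" (480x640x3 uint8, blue, green, red), "range_z" (480x640 float32, m along the optical axis (not along the pixel's ray), 0 where there is no reading), "fx", "fy", "cx", "cy" (pixels), "k1" (the pictures are not rectified: a ray, as slopes to the right and down, at radius r is drawn at 1 + k1 r^2 times it, then the intrinsics apply), "rvec" (rotation vector, rad) and "tvec" (3), from world to camera coordinates, as OpenCV has them. Camera axes: x right, y down, z forward; pixel columns grow to the right and rows downward; lengths in m; the calibration is good to about 2 mm. A picture is of the moment at which its call begins.
- close_job(): hands the job in; it is judged then, once.
The state is a dict: "time": time; "joint_positions": joint angles; "qvel": joint speeds; "joint_torque": joint torques, N m; "tool_pos": TCP position; "ee_rot": TCP orientation; "wrist_force": force on the tool from outside, world axes, zero at the start; "wrist_torque": the same for the moment, N m; "width": finger opening in m; "finger_force": force on a finger pad.
Only numpy, scipy, OpenCV 4.12 (cv2) and the standard library are available. Lean on these libraries where they do the work, as an engineer would, in place of code of your own. Each camera call takes 0.05 s, during which the arm holds its last target. There are 200 camera calls.

### The job

Take the stack of foot-switch parts apart from the top down, one part at a time, and set each part upright in the middle of the black rubber pad that has its outline: the small round brass bush, then the white switch block, then the round steel cap, and last the aluminium housing, with the block and the housing squared to their pads. Set each part down gently, without dropping or tipping it, and let go of it before you take the next. Leave the small steel dish and the amber jar standing where they are.

Things in the scene. Friction and masses are not known exactly. Their poses are not given: they have to be found in the camera images.
- bush_mid (a point): Centre (half-way up) of the brass bush, an upright cylinder 24 mm in diameter and 24 mm high, about 70 g, z up, on top of the stack. From the top down the stack is bush, block, cap, housing, 90 mm high in all; each part simply rests, roughly central, on the flat top of the wider part below, so the fingertips must stay above that top
- block_mid (a point): Centre of the white plastic switch block, 44 mm (its x) by 28 mm (its y) by 20 mm high (z up), about 50 g, resting on the steel cap, roughly central
- cap_mid (a point): Centre of the round dark steel cap, a disc 58 mm in diameter and 20 mm high, axis z up, about 220 g, resting on the housing, roughly central
- housing_mid (a point): Centre of the aluminium housing, a solid box 110 mm (its x) by 62 mm (its y) by 26 mm high (z up), about 340 g, the bottom of the stack. It stands loose on a flat wooden board whose top is 5 mm above the table. The stack and the four pads change places among one another from start to start, and shift and turn; their middles stay at least 130 mm apart
- bush_pad (a point): Middle of the upper face of the small round pad for the bush: flat black rubber, 38 mm in diameter, z up. All four pads are fixed, 4 mm thick, with no rim, and lie on the board, so that their upper faces are 9 mm above the table
- block_pad (a point): Middle of the upper face of the small rectangular black rubber pad for the switch block, 58 mm (its x) by 42 mm (its y), z up; the block's long side goes along the pad's long side (x along x, either way round)
- cap_pad (a point): Middle of the upper face of the large round black rubber pad for the steel cap, 72 mm in diameter
- housing_pad (a point): Middle of the upper face of the large rectangular black rubber pad for the housing, 122 mm (its x) by 74 mm (its y), z up; the housing's long side goes along the pad's long side (x along x, either way round)
- dish_mid (a point): Centre (half-way up) of a small loose steel dish, a round bowl 48 mm in diameter and 18 mm high, standing on the board among the pads; to be left alone. Hand tools, cartons, blue bins (85 mm high) and a soldering station (100 mm high), not listed, lie near the table's far edge and sides, clear of the work
- jar_mid (a point): Centre (half-way up) of a small loose amber glass jar with a white lid, 30 mm in diameter and 38 mm high, standing on the board among the pads; to be left alone. A clear clip box, 34 x 26 x 14 mm, not listed, is fixed to the board near x = 0.46 m, y = -0.14 m

How it is judged:
On the way, in this order (a step that is already met when the one before it is completed fails the run):
1. the brass bush stands on its own pad, let go and at rest (horizontal distance between bush_mid and bush_pad below 0.012 m and z of bush_mid in the frame of bush_pad between 0.007 and 0.017 m and angle between bush_mid's own z axis and vertical below 0.15 rad and contact force between the fingers and bush below 0.05 N and linear speed of bush below 0.02 m/s), for 0.2 s.
2. the white switch block stands on its own pad, let go and at rest (horizontal distance between block_mid and block_pad below 0.012 m and z of block_mid in the frame of block_pad between 0.005 and 0.015 m and angle between block_mid's own z axis and vertical below 0.15 rad and contact force between the fingers and block below 0.05 N and linear speed of block below 0.02 m/s and angle between the x axis of block_mid and the x axis of block_pad, either way round below 0.26 rad), for 0.2 s.
3. the round steel cap stands on its own pad, let go and at rest (horizontal distance between cap_mid and cap_pad below 0.012 m and z of cap_mid in the frame of cap_pad between 0.005 and 0.015 m and angle between cap_mid's own z axis and vertical below 0.15 rad and contact force between the fingers and cap below 0.05 N and linear speed of cap below 0.02 m/s), for 0.2 s.
4. the aluminium housing stands on its own pad, let go and at rest (horizontal distance between housing_mid and housing_pad below 0.012 m and z of housing_mid in the frame of housing_pad between 0.008 and 0.018 m and angle between housing_mid's own z axis and vertical below 0.15 rad and contact force between the fingers and housing below 0.05 N and linear speed of housing below 0.02 m/s and angle between the x axis of housing_mid and the x axis of housing_pad, either way round below 0.26 rad), for 0.2 s.
At the end, for the whole second after the job is handed in: Every part stands upright (within 0.15 rad) and at rest on its own pad, let go, its middle within 12 mm of the pad's middle and its underside on the pad (height within 5 mm); the block's and the housing's long sides lie within 0.26 rad (15 degrees) of those of their pads (all of step 1 and all of step 2 and all of step 3 and all of step 4); the robot touches nothing.
It fails at once if the steel dish or the amber jar is pushed more than 20 mm from its place (distance of any of dish_mid, jar_mid from where it was at the start of the episode above 0.02 m).
It fails at once if a part is tipped over (leans more than 0.6 rad) (angle between any of bush_mid, block_mid, cap_mid, housing_mid's own z axis and vertical above 0.6 rad).
It fails at once if a part is dropped or flung: it moves faster than 0.5 m/s with no finger on it ((linear speed of bush above 0.5 m/s and contact force between the fingers and bush below 0.01 N) or (linear speed of block above 0.5 m/s and contact force between the fingers and block below 0.01 N) or (linear speed of cap above 0.5 m/s and contact force between the fingers and cap below 0.01 N) or (linear speed of housing above 0.5 m/s and contact force between the fingers and housing below 0.01 N)).
It also fails if it takes over 126 s, if anything falls off the work surface, if the arm or the gripper's body presses on something with over 40 N, if the wrist force passes 120 N, or if a joint passes its speed limit or range.

## Working session

There is one attempt and no reset: what is moved stays moved. The work goes in short steps, Python scripts to look and compute and a tool call to move; the robot and the scene stay as the last step left them, time stands still between calls to the robot, and variables do not carry over. Pictures are saved under pics/ and viewed, at most 14 in all, crops included, and the job is handed in when it is done.

Besides the shell and the picture viewer there is one more tool, called as a command line: name --pt "numbers of a row" for each row, then --argument value for the rest. drive_tool: Moves the arm, as the interface text tells. Its arguments: {"type":"object","properties":{"commands":{"type":"array"},"gripper":{"type":"number"}},"required":["commands"]}

```bash
mkdir -p pics
cat > h.py <<'E'
import numpy as np, cv2
from bench import get_obs, snapshot, close_job
def cam(s):
    R=cv2.Rodrigues(np.array(s["rvec"],float))[0]; return R,np.array(s["tvec"],float).ravel()
def ray(s,uv):
    uv=np.atleast_2d(np.array(uv,float)); d=np.c_[(uv[:,0]-s["cx"])/s["fx"],(uv[:,1]-s["cy"])/s["fy"]]
    u=d.copy()
    for _ in range(20): u=d/(1+s["k1"]*(u**2).sum(1,keepdims=True))
    R,t=cam(s); return -R.T@t,(R.T@np.c_[u,np.ones(len(u))].T).T
def onplane(s,uv,z):
    o,d=ray(s,uv); return o+d*((z-o[2])/d[:,2])[:,None]
def cloud(s):
    v,u=np.mgrid[0:480,0:640]; o,d=ray(s,np.c_[u.ravel(),v.ravel()])
    return (o+d*s["range_z"].ravel()[:,None]).reshape(480,640,3)
E
python3 - <<'E'
from h import *
o=get_obs(); print(o["time"],o["tool_pos"],o["ee_rot"],o["width"])
for n in("scene","top"):
    s=snapshot(n); cv2.imwrite(f"pics/{n}.png",s["image"]); c,d=ray(s,[[320,240]]); print(n,c,d,s["fx"],s["k1"])
    np.save(f"{n}.npy",s,allow_pickle=True)
E
```

```text
0.0 [ 0.13530498 -0.53253251  0.20432547] [-3.13943391e+00 -2.10299892e-04  2.48701925e-01] 0.0940636279089796
scene [0.97738825 0.34382214 0.67882805] [[-0.52975867 -0.40368194 -0.7459548 ]] 472.93104823750133 -0.017039067831344356
top [ 4.25236367e-01 -1.79124607e-04  1.06922506e+00] [[ 0.14444358  0.02082839 -0.98944892]] 470.55077062239246 0.00488408547077584
```

View pics/top.png

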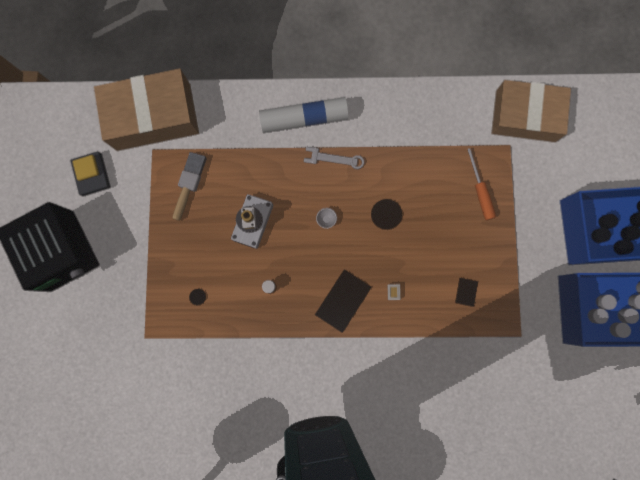

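View pics/scene.png

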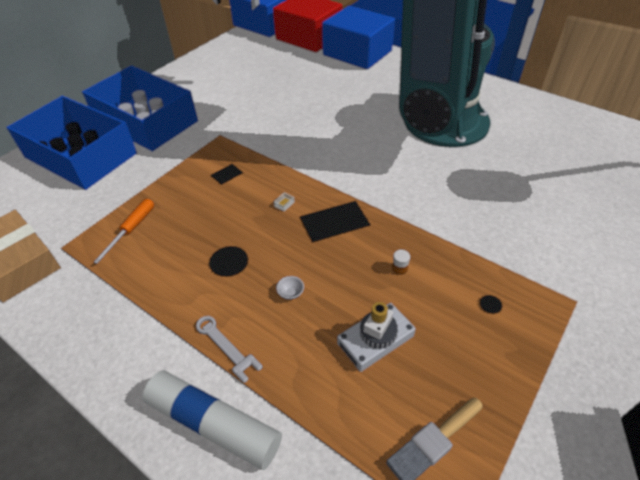

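The top view shows the stack at (252,220), the bush pad at (198,297), block pad (467,292), cap pad (387,214), housing pad (343,300), dish (326,218) and jar (268,286). The scene view agrees with this layout.

```bash
cat > m.py <<'E'
from h import *
s=np.load("top.npy",allow_pickle=True).item(); im=s["image"]; g=im.max(2)
for n,(u,v),w in(("bush",(198,297),18),("block",(467,292),24),("cap",(387,214),28),("hous",(343,300),48)):
    m=np.zeros_like(g); m[v-w:v+w,u-w:u+w]=(g[v-w:v+w,u-w:u+w]<48)*255
    cs=cv2.findContours(m,0,1)[0]; c=max(cs,key=cv2.contourArea)[:,0]
    p=onplane(s,c,.009)[:,:2]; r=cv2.minAreaRect((p*1000).astype(np.float32)); 
    (cx,cy),(a,b),an=r; an=an if a>b else an+90
    print(n,np.round((cx,cy,a,b),1),"long-axis deg",round(an%180,1))
P=cloud(s)
for n,(u,v),w in(("dish",(326,218),10),("jar",(268,286),5)): print(n,np.round(np.median(onplane(s,[[u,v]],.02 if n=="dish" else .043),0),3))
# stack layers by depth
for n,zl,zh in(("bush",.083,.11),("block",.063,.08),("cap",.041,.061),("hous",.024,.037)):
    sub=np.zeros(g.shape,bool); sub[180:260,215:290]=1
    m=sub&(P[...,2]>zl)&(P[...,2]<zh); q=P[m]; 
    if len(q)<5: print(n,len(q)); continue
    (cx,cy),(a,b),an=cv2.minAreaRect((q[:,:2]*1000).astype(np.float32)); an=an if a>b else an+90
    print(n,len(q),np.round((cx,cy,a,b),1),round(an%180,1),"z",np.median(q[:,2]).round(4))
b=P[250:260,340:345,2]; print("board z",np.median(b))
cv2.imwrite("pics/st.png",cv2.resize(im[185:255,215:290],None,fx=8,fy=8,interpolation=2))
E
python3 m.py
```

```text
bush [453.3 299.6  32.5  32.9] long-axis deg 135.8
block [ 460.8 -303.4   38.6   53.6] long-axis deg 168.3
cap [ 638.8 -130.3   66.2   65.2] long-axis deg 89.4
hous [443.6 -28.7  70.5 118.2] long-axis deg 146.5
dish [0.629 0.008 0.02 ]
jar [0.475 0.135 0.043]
bush 107 [621.2 175.8  21.5  22.6] 104.9 z 0.0951
block 172 [622.1 177.2  45.3  28.4] 4.8 z 0.071
cap 261 [623.1 178.5  56.5  58.3] 178.5 z 0.0512
hous 796 [622.  176.4  63.4 110.8] 160.6 z 0.031
board z 0.005271225341171415
```

View pics/st.png

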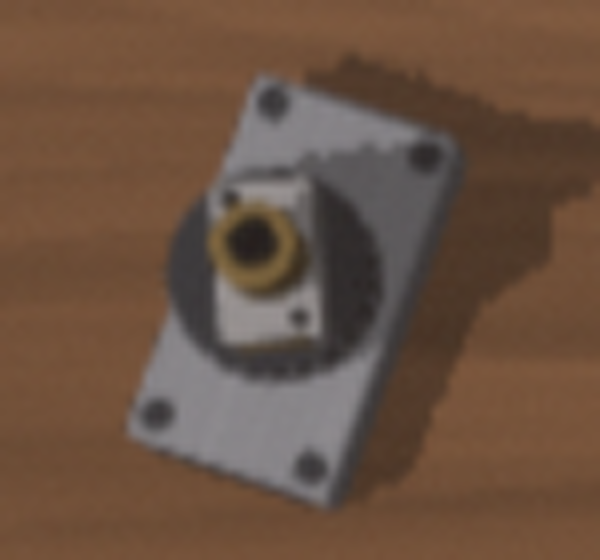

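```bash
cat > plan.py <<'E'
import sys; from h import *
# plan.py x y z yaw(rad): tool-axis shift (units of 0.04) after the turn, turn (units of 0.1)
def plan(x,y,z,yaw):
    ob=get_obs(); p=ob["tool_pos"]; cy=ob["ee_rot"][2]; d=np.array([x,y,z])-p
    c,s=np.cos(yaw),np.sin(yaw); dy=(yaw-cy+np.pi)%(2*np.pi)-np.pi
    print("t",round(ob["time"],2),"pos",np.round(p,4),"rpy",np.round(ob["ee_rot"],3),"w",round(ob["width"],4),"ff",ob["finger_force"])
    print("shift units",np.round([(c*d[0]+s*d[1])/.04,(s*d[0]-c*d[1])/.04,-d[2]/.04],3),"turn",round(-dy/.1,3))
if __name__=="__main__": plan(*map(float,sys.argv[1:]))
E
python3 plan.py .6215 .176 .2 .084
```

```text
t 0.1 pos [ 0.1354 -0.5326  0.2044] rpy [-3.14  -0.     0.249] w 0.0943 ff 0.0
shift units [ 13.597 -16.632   0.11 ] turn 1.648
```

drive_tool --pt "0 0 0 0 0 0.824" --pt "0 0 0 0 0 0.824" --pt "0.755 -0.924 0.006 0 0 0" --pt "0.755 -0.924 0.006 0 0 0" --pt "0.755 -0.924 0.006 0 0 0" --pt "0.755 -0.924 0.006 0 0 0" --pt "0.755 -0.924 0.006 0 0 0" --pt "0.755 -0.924 0.006 0 0 0" --pt "0.755 -0.924 0.006 0 0 0" --pt "0.755 -0.924 0.006 0 0 0" --pt "0.755 -0.924 0.006 0 0 0" --pt "0.755 -0.924 0.006 0 0 0" --pt "0.755 -0.924 0.006 0 0 0" --pt "0.755 -0.924 0.006 0 0 0" --pt "0.755 -0.924 0.006 0 0 0" --pt "0.755 -0.924 0.006 0 0 0" --pt "0.755 -0.924 0.006 0 0 0" --pt "0.755 -0.924 0.006 0 0 0" --pt "0.755 -0.924 0.006 0 0 0" --pt "0.755 -0.924 0.006 0 0 0" --gripper 0

```text
time: 2.6
tool_pos: [0.6218, 0.1768, 0.2003]
ee_rot: [3.141, 0.001, 0.084]
wrist_force: [0.7, -0.3, -0.2]
width: 0.0942
finger_force: 0.0
```

drive_tool --pt "0 0 0 0 0 0" --pt "0 0 0 0 0 0"

```text
time: 2.85
tool_pos: [0.6208, 0.175, 0.2004]
ee_rot: [3.141, 0.002, 0.084]
wrist_force: [-0.8, 0.0, -0.6]
width: 0.0939
finger_force: 0.0
```

```bash
python3 plan.py .6215 .176 .15 .084
cat > w.py <<'E'
import sys; from h import *
s=snapshot("wrist"); np.save("wrist.npy",s,allow_pickle=True); cv2.imwrite("pics/"+sys.argv[1]+".png",s["image"]); P=cloud(s)
o=get_obs(); x,y=o["tool_pos"][:2]
print("cam",ray(s,[[320,240]]),"valid",(s["range_z"]>0).mean())
near=np.hypot(P[...,0]-x,P[...,1]-y)<.075
for a in sys.argv[2:]:
    zl,zh=map(float,a.split(",")); q=P[near&(P[...,2]>zl)&(P[...,2]<zh)]
    if len(q)<20: print(a,len(q)); continue
    (cx,cy),(A,B),an=cv2.minAreaRect((q[:,:2]*1000).astype(np.float32)); an=an if A>B else an+90
    print(a,len(q),np.round((cx,cy,A,B),1),"deg",round(an%180,1),"z",np.round(np.median(q[:,2]),4))
E
python3 w.py w1 .09,.1 .066,.076 .047,.056 .027,.035
```

```text
t 2.85 pos [0.6208 0.175  0.2004] rpy [3.141e+00 2.000e-03 8.400e-02] w 0.0939 ff 0.0
shift units [ 0.02  -0.024  1.259] turn -0.0
cam (array([0.70466477, 0.1822836 , 0.37979409]), array([[-0.28172257, -0.03501833, -0.9589143 ]])) valid 0.9961100260416667
.09,.1 583 [622.3 177.7  22.7  22.9] deg 158.8 z 0.0955
.066,.076 711 [622.9 179.   43.6  27.4] deg 5.3 z 0.0713
.047,.056 1293 [626.1 181.4  53.5  58.7] deg 97.4 z 0.0513
.027,.035 3303 [622.6 177.9  62.2 110.6] deg 160.6 z 0.0314
```

View pics/w1.png

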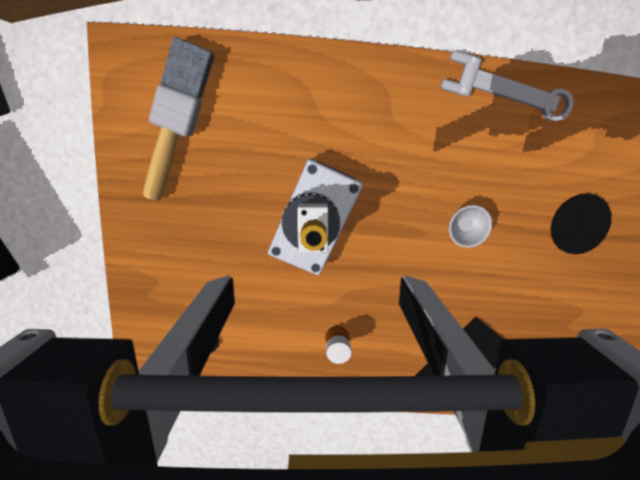

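The wrist view confirms the stack at (313,215), with the bush at (313,237). I'll descend onto the bush.

drive_tool --pt "0.02 -0.02 0.5 0 0 0" --pt "0 0 0.6 0 0 0" --pt "0 0 0.6 0 0 0" --pt "0 0 0.6 0 0 0" --pt "0 0 0.45 0 0 0" --pt "0 0 0.25 0 0 0" --pt "0 0 0.12 0 0 0" --pt "0 0 0 0 0 0" --pt "0 0 0 0 0 0"

```text
time: 4.03
tool_pos: [0.6226, 0.1765, 0.0773]
ee_rot: [-3.142, -0.002, 0.084]
wrist_force: [0.4, 0.2, -0.5]
width: 0.0939
finger_force: 0.0
```

drive_tool --pt "0 0 0 0 0 0" --pt "0 0 0 0 0 0" --pt "0 0 0 0 0 0" --pt "0 0 0 0 0 0" --pt "0 0 0 0 0 0" --pt "0 0 0 0 0 0" --pt "0 0 0 0 0 0" --pt "0 0 0 0 0 0" --gripper 1

```text
time: 5.03
tool_pos: [0.622, 0.1763, 0.0763]
ee_rot: [3.142, -0.0, 0.084]
wrist_force: [0.1, 0.6, 0.4]
width: 0.0234
finger_force: 30.0
```

drive_tool --pt "0 0 -0.3 0 0 0" --pt "0 0 -0.7 0 0 0" --pt "0 0 -0.7 0 0 0" --pt "-0.394 -0.343 -0.3 0 0 0" --pt "-0.5 -0.434 0 0 0 0" --pt "-0.61 -0.53 0 0 0 0" --pt "-0.61 -0.53 0 0 0 0" --pt "-0.61 -0.53 0 0 0 0" --pt "-0.61 -0.53 0 0 0 0" --pt "-0.4 -0.347 0 0 0 0" --pt "-0.21 -0.182 0 0 0 0" --pt "0 0 0.3 0 0 0" --pt "0 0 0.6 0 0 0" --pt "0 0 0.7 0 0 0" --pt "0 0 0.7 0 0 0" --pt "0 0 0.5 0 0 0" --pt "0 0 0.2 0 0 0" --pt "0 0 0 0 0 0" --pt "0 0 0 0 0 0"

```text
time: 7.4
tool_pos: [0.4542, 0.2998, 0.0373]
ee_rot: [-3.141, -0.002, 0.084]
wrist_force: [-0.3, -0.6, -0.6]
width: 0.0231
finger_force: 30.0
```

```bash
python3 plan.py .4533 .2996 .0145 .084
cat > chk.py <<'E'
# chk.py name zl zh : part (between heights) and dark pad near tool, from top and wrist
import sys; from h import *
zl,zh,r=map(float,sys.argv[1:4]); x,y=map(float,sys.argv[4:6])
for n in("top","wrist"):
    s=snapshot(n); P=cloud(s); near=np.hypot(P[...,0]-x,P[...,1]-y)<r
    for nm,m in(("part",near&(P[...,2]>zl)&(P[...,2]<zh)),("pad",near&(P[...,2]<.015)&(s["image"].max(2)<48))):
        q=(P[m][:,:2]*1000).astype(np.float32)
        if len(q)<10: print(n,nm,len(q)); continue
        (cx,cy),(A,B),an=cv2.minAreaRect(q); an=an if A>B else an+90
        print(n,nm,len(q),np.round((cx,cy,A,B),1),round(an%180,1))
    cv2.imwrite(f"pics/c_{n}.png",s["image"])
E
python3 chk.py .025 .04 .04 .4533 .2996; cp pics/c_wrist.png pics/w2.png
```

```text
t 7.4 pos [0.4542 0.2998 0.0373] rpy [-3.141e+00 -2.000e-03  8.400e-02] w 0.0231 ff 29.999592304229736
shift units [-0.024  0.004  0.57 ] turn -0.003
top part 0
top pad 0
wrist part 171 [461.7 300.9   9.3  31.6] 100.0
wrist pad 1228 [458.  301.6  35.2  28. ] 87.0
```

View pics/w2.png

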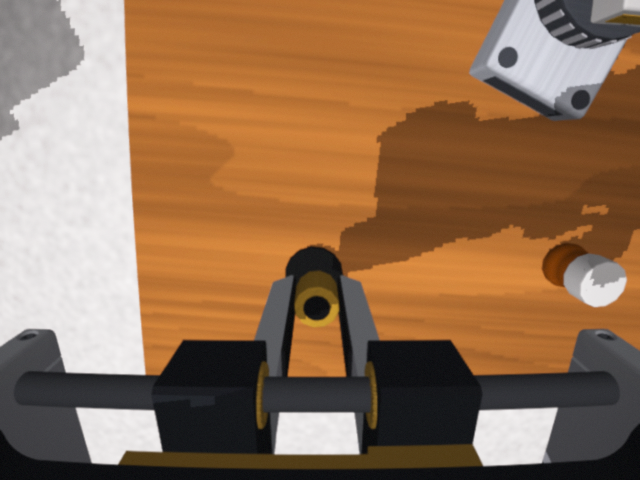

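The bush is held at (315,300), with its pad centred below it.

drive_tool --pt "-0.01 -0.02 0.2 0 0 0" --pt "0 0 0.2 0 0 0" --pt "0 0 0.1 0 0 0" --pt "0 0 0.05 0 0 0" --pt "0 0 0 0 0 0" --pt "0 0 0 0 0 0"

```text
time: 8.25
tool_pos: [0.4531, 0.3005, 0.0143]
ee_rot: [-3.141, -0.0, 0.084]
wrist_force: [-0.0, 0.1, -0.6]
width: 0.0231
finger_force: 30.0
```

drive_tool --pt "0 0 0.02 0 0 0" --pt "0 0 0 0 0 0"

```text
time: 8.5
tool_pos: [0.4531, 0.3005, 0.0143]
ee_rot: [-3.141, -0.001, 0.084]
wrist_force: [-1.4, -1.3, 4.9]
width: 0.0235
finger_force: 30.0
```

Touching down, with 4.9 N on the wrist. Releasing.

drive_tool --pt "0 0 0 0 0 0" --pt "0 0 0 0 0 0" --pt "0 0 0 0 0 0" --pt "0 0 0 0 0 0" --pt "0 0 0 0 0 0" --pt "0 0 -0.3 0 0 0" --pt "0 0 -0.7 0 0 0" --pt "0 0 -0.9 0 0 0" --pt "0 0 -0.9 0 0 0" --pt "0 0 -0.6 0 0 0" --pt "0 0 0 0 0 0" --pt "0 0 0 0 0 0" --gripper 0

```text
time: 10.0
tool_pos: [0.4524, 0.3001, 0.1487]
ee_rot: [3.141, 0.001, 0.084]
wrist_force: [-0.3, -0.5, -0.5]
width: 0.094
finger_force: 0.0
```

```bash
python3 chk.py .025 .04 .04 .4533 .2996;python3 plan.py .622 .1775 .15 .088
```

```text
top part 0
top pad 0
wrist part 565 [453.7 300.7  22.8  23.2] 156.9
wrist pad 442 [457.2 302.2  29.6  35.2] 101.8
t 10.1 pos [0.452  0.2999 0.1478] rpy [3.14e+00 3.00e-03 8.40e-02] w 0.0941 ff 0.0
shift units [ 3.965  3.423 -0.055] turn -0.041
```

drive_tool --pt "0.4 0.345 -0.055 0 0 -0.04" --pt "0.6 0.518 0 0 0 0" --pt "0.6 0.518 0 0 0 0" --pt "0.6 0.518 0 0 0 0" --pt "0.6 0.518 0 0 0 0" --pt "0.6 0.518 0 0 0 0" --pt "0.4 0.345 0 0 0 0" --pt "0.165 0.143 0 0 0 0" --pt "0 0 0 0 0 0" --pt "0 0 0 0 0 0"

```text
time: 11.35
tool_pos: [0.6222, 0.1786, 0.1518]
ee_rot: [-3.141, 0.0, 0.089]
wrist_force: [-0.2, 0.8, 0.7]
width: 0.0942
finger_force: 0.0
```

```bash
python3 w.py w3 .066,.076 .047,.056 .027,.035; python3 plan.py .6223 .178 .0548 .09
python3 - <<'E'
exec(open("m.py").read().replace('np.load("top.npy",allow_pickle=True).item()','snapshot("top")').split("cv2.imwrite")[0])
E
```

```text
cam (array([0.70579027, 0.18613932, 0.33137239]), array([[-0.28026156, -0.03519082, -0.95933601]])) valid 0.99583984375
.066,.076 1883 [623.2 178.7  43.6  27.8] deg 5.8 z 0.0714
.047,.056 1678 [626.6 181.6  52.9  58.7] deg 100.1 z 0.0513
.027,.035 4144 [623.  177.7  62.3 109.9] deg 160.5 z 0.0313
t 11.4 pos [0.6222 0.1787 0.152 ] rpy [-3.141  0.     0.089] w 0.0939 ff 0.0
shift units [1.000e-03 1.700e-02 2.429e+00] turn -0.009
bush [473.5 267.8   2.2  15.9] long-axis deg 103.6
block [ 460.6 -303.5   38.    54. ] long-axis deg 168.1
cap [ 639.4 -135.3   54.1   63.2] long-axis deg 168.7
hous [487.4 -41.5  15.8   6.4] long-axis deg 44.4
dish [0.629 0.008 0.02 ]
jar [0.475 0.135 0.043]
bush 0
block 76 [620.7 165.9  37.6  10.4] 10.6 z 0.071
cap 111 [620.1 158.7  16.5  47.7] 174.8 z 0.0512
hous 214 [622.2 176.4  62.4 108.6] 159.9 z 0.0308
board z 0.005123264618128398
```

drive_tool --pt "0.015 0 0.4 0 0 0" --pt "0 0 0.6 0 0 0" --pt "0 0 0.6 0 0 0" --pt "0 0 0.5 0 0 0" --pt "0 0 0.25 0 0 0" --pt "0 0 0.07 0 0 0" --pt "0 0 0 0 0 0" --pt "0 0 0 0 0 0"

```text
time: 12.45
tool_pos: [0.6242, 0.1781, 0.0562]
ee_rot: [-3.141, -0.002, 0.088]
wrist_force: [0.6, -0.1, 0.0]
width: 0.0939
finger_force: 0.0
```

drive_tool --pt "0 0 0 0 0 0" --pt "0 0 0 0 0 0" --pt "0 0 0 0 0 0" --pt "0 0 0 0 0 0" --pt "0 0 0 0 0 0" --pt "0 0 0 0 0 0" --pt "0 0 0 0 0 0" --gripper 1

```text
time: 13.32
tool_pos: [0.6234, 0.1779, 0.0549]
ee_rot: [3.142, 0.0, 0.088]
wrist_force: [-0.2, -0.7, -0.3]
width: 0.0277
finger_force: 30.4
```

```bash
python3 plan.py .4607 -.3034 .13 -.206
```

```text
t 13.32 pos [0.6234 0.1779 0.0549] rpy [3.142 0.    0.088] w 0.0277 ff 30.42826473712921
shift units [-1.52  12.611 -1.877] turn 2.94
```

drive_tool --pt "0 0 -0.3 0 0 0" --pt "0 0 -0.6 0 0 0" --pt "0 0 -0.6 0 0 0.3" --pt "0 0 -0.38 0 0 0.6" --pt "0 0 0 0 0 0.7" --pt "0 0 0 0 0 0.7" --pt "0 0 0 0 0 0.5" --pt "0 0 0 0 0 0.14"

```text
time: 14.32
tool_pos: [0.6236, 0.178, 0.131]
ee_rot: [-3.141, -0.001, -0.206]
wrist_force: [-0.2, 0.5, -1.1]
width: 0.0278
finger_force: 30.0
```

drive_tool --pt "-0.05 0.4 0 0 0 0" --pt "-0.1 0.8 0 0 0 0" --pt "-0.12 1 0 0 0 0" --pt "-0.12 1 0 0 0 0" --pt "-0.12 1 0 0 0 0" --pt "-0.12 1 0 0 0 0" --pt "-0.12 1 0 0 0 0" --pt "-0.12 1 0 0 0 0" --pt "-0.12 1 0 0 0 0" --pt "-0.12 1 0 0 0 0" --pt "-0.12 1 0 0 0 0" --pt "-0.12 1 0 0 0 0" --pt "-0.12 0.8 0 0 0 0" --pt "-0.12 0.4 0 0 0 0" --pt "-0.05 0.21 0 0 0 0" --pt "0 0 0 0 0 0" --pt "0 0 0 0 0 0" --pt "0 0 0 0 0 0"

```text
time: 16.58
tool_pos: [0.4565, -0.3016, 0.1302]
ee_rot: [-3.142, -0.0, -0.205]
wrist_force: [0.9, 0.0, -1.0]
width: 0.0275
finger_force: 30.0
```

```bash
python3 plan.py .4607 -.3034 .03 -.206; python3 chk.py .1 .2 .06 .4607 -.3034;cp pics/c_wrist.png pics/w4.png
```

```text
t 16.57 pos [ 0.4565 -0.3016  0.1302] rpy [-3.142 -0.    -0.205] w 0.0275 ff 29.999880194664
shift units [0.113 0.022 2.505] turn 0.014
top part 10 [ 437.8 -285.7    5.8    1.9] 41.1
top pad 66 [ 437.8 -299.    38.3   13.3] 89.9
wrist part 9072 [ 455.7 -301.    52.9   45.3] 78.0
wrist pad 2506 [ 463.1 -303.5   40.4   52. ] 167.5
```

View pics/w4.png

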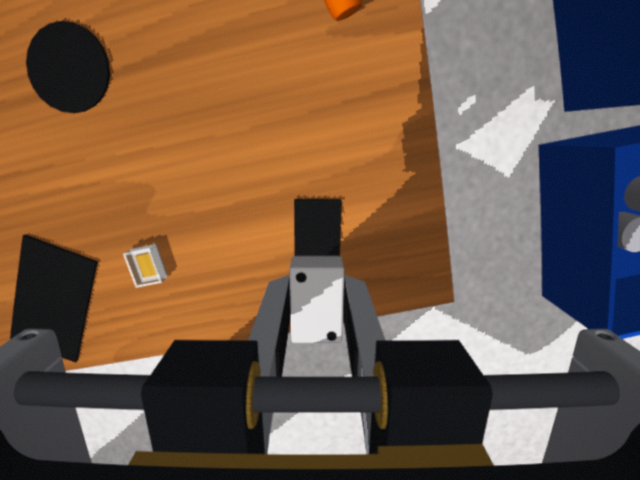

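The block is held at (317,298), squared to its pad at (318,227). I'll correct and lower it.

drive_tool --pt "0.07 0.02 0.2 0 0 0" --pt "0.063 0 0.5 0 0 0" --pt "0 0 0.7 0 0 0" --pt "0 0 0.7 0 0 0" --pt "0 0 0.4 0 0 0" --pt "0 0 0.2 0 0 0" --pt "0 0 0.12 0 0 0" --pt "0 0 0 0 0 0" --pt "0 0 0 0 0 0"

```text
time: 17.8
tool_pos: [0.4616, -0.3047, 0.0183]
ee_rot: [3.141, -0.002, -0.206]
wrist_force: [0.2, 0.6, 0.4]
width: 0.0279
finger_force: 30.0
```

drive_tool --pt "0 0 0.06 0 0 0" --pt "0 0 0.03 0 0 0" --pt "0 0 0 0 0 0" --pt "0 0 0 0 0 0"

```text
time: 18.3
tool_pos: [0.4611, -0.3043, 0.0138]
ee_rot: [3.141, -0.0, -0.206]
wrist_force: [-0.0, 0.2, -0.6]
width: 0.028
finger_force: 30.0
```

drive_tool --pt "0 0 0.02 0 0 0" --pt "0 0 0 0 0 0"

```text
time: 18.55
tool_pos: [0.4611, -0.3042, 0.0129]
ee_rot: [3.142, 0.0, -0.206]
wrist_force: [0.2, 0.2, -0.5]
width: 0.0274
finger_force: 30.0
```

drive_tool --pt "0 0 0.015 0 0 0" --pt "0 0 0 0 0 0"

```text
time: 18.8
tool_pos: [0.4611, -0.3043, 0.0129]
ee_rot: [3.141, -0.0, -0.206]
wrist_force: [-1.4, 1.0, 2.9]
width: 0.0273
finger_force: 30.0
```

drive_tool --pt "0 0 0 0 0 0" --pt "0 0 0 0 0 0" --pt "0 0 0 0 0 0" --pt "0 0 0 0 0 0" --pt "0 0 0 0 0 0" --pt "0 0 -0.3 0 0 0" --pt "0 0 -0.7 0 0 0" --pt "0 0 -0.9 0 0 0" --pt "0 0 -0.9 0 0 0" --pt "0 0 -0.6 0 0 0" --pt "0 0 0 0 0 0" --pt "0 0 0 0 0 0" --gripper 0

```text
time: 20.3
tool_pos: [0.4607, -0.3039, 0.1475]
ee_rot: [-3.141, 0.001, -0.206]
wrist_force: [0.7, 0.2, -1.0]
width: 0.0938
finger_force: 0.0
```

```bash
python3 chk.py .022 .04 .05 .4607 -.3034;python3 plan.py .6228 .178 .15 -.339
```

```text
top part 49 [ 442.1 -300.9   27.7    7.7] 77.0
top pad 44 [ 437.1 -298.7   39.5   10.3] 65.9
wrist part 1485 [ 460.8 -303.6   27.5   43.6] 168.6
wrist pad 746 [ 460.8 -302.9   40.3   56.6] 167.3
t 20.4 pos [ 0.4603 -0.3036  0.1466] rpy [-3.14e+00  3.00e-03 -2.06e-01] w 0.0942 ff 0.0
shift units [ -0.173 -12.706  -0.085] turn 1.33
```

The block is centred to within 1 mm. Next is the cap.

drive_tool --pt "0 0 -0.085 0 0 0.66" --pt "0 0 0 0 0 0.67" --pt "-0.01 -0.4 0 0 0 0" --pt "-0.01 -0.8 0 0 0 0" --pt "-0.014 -1 0 0 0 0" --pt "-0.014 -1 0 0 0 0" --pt "-0.014 -1 0 0 0 0" --pt "-0.014 -1 0 0 0 0" --pt "-0.014 -1 0 0 0 0" --pt "-0.014 -1 0 0 0 0" --pt "-0.014 -1 0 0 0 0" --pt "-0.014 -1 0 0 0 0" --pt "-0.014 -1 0 0 0 0" --pt "-0.014 -1 0 0 0 0" --pt "-0.014 -0.8 0 0 0 0" --pt "0 -0.5 0 0 0 0" --pt "0 -0.2 0 0 0 0" --pt "0 0 0 0 0 0" --pt "0 0 0 0 0 0" --pt "0 0 0 0 0 0"

```text
time: 22.9
tool_pos: [0.6234, 0.1762, 0.152]
ee_rot: [3.141, -0.0, -0.34]
wrist_force: [-0.1, 0.2, 0.4]
width: 0.0935
finger_force: 0.0
```

```bash
python3 w.py w5 .047,.056 .027,.035;python3 plan.py .6228 .178 .035 -.339
```

```text
cam (array([0.70253316, 0.14880803, 0.33156413]), array([[-0.26910364,  0.08435537, -0.95946752]])) valid 0.9960123697916666
.047,.056 3498 [623.6 180.8  58.3  57.6] deg 69.7 z 0.0513
.027,.035 4296 [623.7 178.   62.6 109.3] deg 160.5 z 0.0313
t 22.95 pos [0.6235 0.1763 0.152 ] rpy [ 3.142 -0.    -0.34 ] w 0.0939 ff 0.0
shift units [-0.03  -0.035  2.924] turn -0.012
```

drive_tool --pt "-0.038 -0.085 0.4 0 0 0" --pt "0 0 0.6 0 0 0" --pt "0 0 0.7 0 0 0" --pt "0 0 0.6 0 0 0" --pt "0 0 0.4 0 0 0" --pt "0 0 0.15 0 0 0" --pt "0 0 0.05 0 0 0" --pt "0 0 0 0 0 0" --pt "0 0 0 0 0 0"

```text
time: 24.08
tool_pos: [0.6238, 0.181, 0.0369]
ee_rot: [-3.141, -0.002, -0.339]
wrist_force: [0.4, -0.2, 0.2]
width: 0.0942
finger_force: 0.0
```

drive_tool --pt "0 0 0 0 0 0" --pt "0 0 0 0 0 0" --pt "0 0 0 0 0 0" --pt "0 0 0 0 0 0" --pt "0 0 0 0 0 0" --pt "0 0 0 0 0 0" --gripper 1

```text
time: 24.82
tool_pos: [0.6231, 0.1807, 0.0357]
ee_rot: [3.141, 0.0, -0.339]
wrist_force: [0.2, -0.5, -0.4]
width: 0.0576
finger_force: 30.0
```

```bash
python3 plan.py .639 -.1305 .11 -.339
```

```text
t 24.82 pos [0.6231 0.1807 0.0357] rpy [ 3.141  0.    -0.339] w 0.0576 ff 30.000143945217133
shift units [ 2.962  7.206 -1.858] turn -0.0
```

drive_tool --pt "0 0 -0.2 0 0 0" --pt "0 0 -0.5 0 0 0" --pt "0 0 -0.6 0 0 0" --pt "0 0 -0.5 0 0 0" --pt "0.1 0.243 -0.06 0 0 0" --pt "0.2 0.486 0 0 0 0" --pt "0.3 0.73 0 0 0 0" --pt "0.34 0.827 0 0 0 0" --pt "0.34 0.827 0 0 0 0" --pt "0.34 0.827 0 0 0 0" --pt "0.34 0.827 0 0 0 0" --pt "0.34 0.827 0 0 0 0" --pt "0.3 0.73 0 0 0 0" --pt "0.22 0.536 0 0 0 0" --pt "0.14 0.346 0 0 0 0" --pt "0 0 0 0 0 0" --pt "0 0 0 0 0 0" --pt "0 0 0 0 0 0"

```text
time: 27.08
tool_pos: [0.6391, -0.1291, 0.1102]
ee_rot: [-3.141, 0.0, -0.337]
wrist_force: [0.1, 0.1, -2.8]
width: 0.0574
finger_force: 30.0
```

```bash
python3 plan.py .639 -.1305 .0185 -.339; python3 chk.py .12 .14 .06 .639 -.1305;cp pics/c_wrist.png pics/w6.png
```

```text
t 27.07 pos [ 0.6391 -0.1291  0.1102] rpy [-3.141  0.    -0.337] w 0.0574 ff 29.999312460422516
shift units [0.01  0.033 2.293] turn 0.016
top part 320 [ 627.2 -133.8   61.    38.2] 69.8
top pad 249 [ 622.1 -133.3   53.1   36. ] 77.1
wrist part 9855 [ 644.5 -126.3   69.2   58.7] 38.6
wrist pad 3073 [ 650.1 -132.    69.    46.9] 72.5
```

View pics/w6.png

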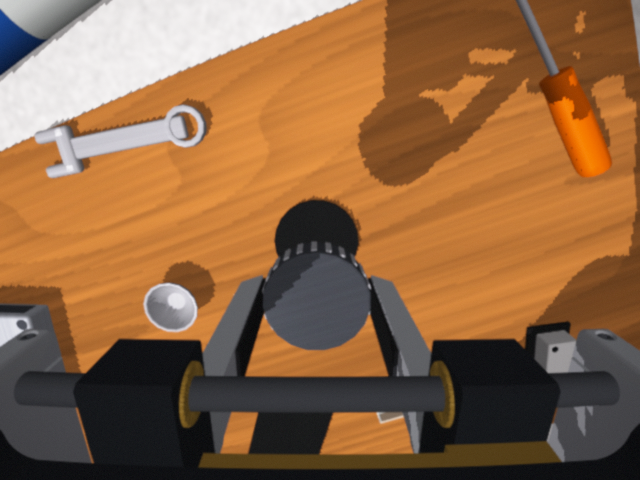

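The cap at (317,298) is in line with its pad at (316,238), so I'll lower it straight down.

drive_tool --pt "0 0.01 0.2 0 0 0" --pt "0 0 0.5 0 0 0" --pt "0 0 0.6 0 0 0" --pt "0 0 0.5 0 0 0" --pt "0 0 0.3 0 0 0" --pt "0 0 0.15 0 0 0" --pt "0 0 0.06 0 0 0" --pt "0 0 0.05 0 0 0" --pt "0 0 0 0 0 0" --pt "0 0 0 0 0 0"

```text
time: 28.42
tool_pos: [0.6392, -0.1308, 0.0164]
ee_rot: [3.142, -0.001, -0.339]
wrist_force: [-0.0, -0.1, -3.1]
width: 0.0572
finger_force: 30.0
```

drive_tool --pt "0 0 0.03 0 0 0" --pt "0 0 0.02 0 0 0" --pt "0 0 0 0 0 0"

```text
time: 28.8
tool_pos: [0.6388, -0.1307, 0.0137]
ee_rot: [3.142, -0.0, -0.339]
wrist_force: [0.7, 0.2, -3.4]
width: 0.0577
finger_force: 30.0
```

drive_tool --pt "0 0 0.02 0 0 0" --pt "0 0 0 0 0 0"

```text
time: 29.05
tool_pos: [0.6388, -0.1307, 0.0137]
ee_rot: [3.141, -0.0, -0.339]
wrist_force: [-2.4, -0.4, 1.7]
width: 0.0571
finger_force: 30.0
```

drive_tool --pt "0 0 0 0 0 0" --pt "0 0 0 0 0 0" --pt "0 0 0 0 0 0" --pt "0 0 0 0 0 0" --pt "0 0 0 0 0 0" --pt "0 0 -0.3 0 0 0" --pt "0 0 -0.7 0 0 0" --pt "0 0 -0.9 0 0 0" --pt "0 0 -0.9 0 0 0" --pt "0 0 -0.6 0 0 0" --pt "0 0 0 0 0 0" --pt "0 0 0 0 0 0" --gripper 0

```text
time: 30.55
tool_pos: [0.6384, -0.1306, 0.1481]
ee_rot: [3.141, 0.001, -0.339]
wrist_force: [0.1, 0.9, -1.6]
width: 0.0939
finger_force: 0.0
```

```bash
python3 chk.py .022 .04 .06 .639 -.1305;python3 plan.py .623 .1772 .15 -.340
```

```text
top part 437 [ 636.9 -137.4   44.8   59.8] 163.3
top pad 44 [ 615.4 -135.8   15.8   54.3] 102.2
wrist part 3206 [ 639.7 -130.7   58.7   57.7] 56.6
wrist pad 750 [ 645.5 -128.7   69.2   58.1] 89.9
t 30.65 pos [ 0.6379 -0.1304  0.1469] rpy [ 3.141e+00  3.000e-03 -3.390e-01] w 0.0941 ff 0.0
shift units [-2.916 -7.127 -0.077] turn 0.01
```

drive_tool --pt "-0.12 -0.293 -0.077 0 0 0" --pt "-0.25 -0.611 0 0 0 0" --pt "-0.37 -0.904 0 0 0 0" --pt "-0.37 -0.904 0 0 0 0" --pt "-0.37 -0.904 0 0 0 0" --pt "-0.37 -0.904 0 0 0 0" --pt "-0.37 -0.904 0 0 0 0" --pt "-0.3 -0.733 0 0 0 0" --pt "-0.25 -0.611 0 0 0 0" --pt "-0.146 -0.359 0 0 0 0" --pt "0 0 0 0 0 0" --pt "0 0 0 0 0 0" --pt "0 0 0 0 0 0"

```text
time: 32.28
tool_pos: [0.6238, 0.1758, 0.152]
ee_rot: [3.141, -0.0, -0.34]
wrist_force: [0.1, -0.7, -0.5]
width: 0.0938
finger_force: 0.0
```

```bash
python3 w.py w7 .027,.035;python3 plan.py .623 .1772 .0105 -.340
```

```text
cam (array([0.70292667, 0.14848416, 0.33160135]), array([[-0.26929138,  0.08426862, -0.95942247]])) valid 0.996005859375
.027,.035 7815 [623.7 177.8  62.1 108.4] deg 160.6 z 0.0313
t 32.33 pos [0.6238 0.1759 0.152 ] rpy [ 3.141 -0.    -0.34 ] w 0.0939 ff 0.0
shift units [-0.03  -0.024  3.539] turn -0.004
```

drive_tool --pt "-0.025 -0.03 0.4 0 0 0" --pt "0 0 0.6 0 0 0" --pt "0 0 0.8 0 0 0" --pt "0 0 0.8 0 0 0" --pt "0 0 0.5 0 0 0" --pt "0 0 0.3 0 0 0" --pt "0 0 0.12 0 0 0" --pt "0 0 0 0 0 0" --pt "0 0 0 0 0 0"

```text
time: 33.45
tool_pos: [0.624, 0.1786, 0.0126]
ee_rot: [-3.14, -0.002, -0.339]
wrist_force: [-0.2, 0.6, -0.5]
width: 0.0942
finger_force: 0.0
```

drive_tool --pt "0 0 0 0 0 0" --pt "0 0 0 0 0 0" --pt "0 0 0 0 0 0" --pt "0 0 0 0 0 0" --pt "0 0 0 0 0 0" --pt "0 0 0 0 0 0" --gripper 1

```text
time: 34.2
tool_pos: [0.623, 0.178, 0.0113]
ee_rot: [3.141, 0.0, -0.339]
wrist_force: [-0.8, -1.7, 1.9]
width: 0.0617
finger_force: 30.0
```

```bash
python3 plan.py .4437 -.0287 .09 -.585
```

```text
t 34.2 pos [0.623  0.178  0.0113] rpy [ 3.141  0.    -0.339] w 0.0617 ff 30.00002235174179
shift units [-0.883  6.783 -1.969] turn 2.459
```

drive_tool --pt "0 0 -0.2 0 0 0" --pt "0 0 -0.5 0 0 0" --pt "0 0 -0.6 0 0 0" --pt "0 0 -0.5 0 0 0.3" --pt "0 0 -0.17 0 0 0.5" --pt "0 0 0 0 0 0.6" --pt "0 0 0 0 0 0.6" --pt "0 0 0 0 0 0.35" --pt "0 0 0 0 0 0.11"

```text
time: 35.33
tool_pos: [0.6232, 0.1784, 0.0905]
ee_rot: [-3.141, -0.0, -0.586]
wrist_force: [0.6, 0.7, -3.2]
width: 0.0619
finger_force: 30.0
```

drive_tool --pt "-0.03 0.25 0 0 0 0" --pt "-0.06 0.5 0 0 0 0" --pt "-0.1 0.75 0 0 0 0" --pt "-0.11 0.8 0 0 0 0" --pt "-0.11 0.8 0 0 0 0" --pt "-0.11 0.8 0 0 0 0" --pt "-0.11 0.8 0 0 0 0" --pt "-0.1 0.8 0 0 0 0" --pt "-0.08 0.6 0 0 0 0" --pt "-0.05 0.4 0 0 0 0" --pt "-0.023 0.283 0 0 0 0" --pt "0 0 0 0 0 0" --pt "0 0 0 0 0 0" --pt "0 0 0 0 0 0"

```text
time: 37.08
tool_pos: [0.4442, -0.0279, 0.09]
ee_rot: [-3.141, 0.0, -0.584]
wrist_force: [-0.5, -0.4, -4.3]
width: 0.0618
finger_force: 30.0
```

```bash
python3 plan.py .4437 -.0287 .02 -.585; python3 chk.py .1 .12 .08 .4437 -.0287;cp pics/c_wrist.png pics/w8.png
```

```text
t 37.08 pos [ 0.4442 -0.0279  0.09  ] rpy [-3.141  0.    -0.584] w 0.0618 ff 29.998373687267303
shift units [1.000e-03 2.400e-02 1.749e+00] turn 0.008
top part 106 [402.   -1.8  62.2  15.9] 65.1
top pad 4
wrist part 22369 [450.1 -30.9  86.   98.2] 145.7
wrist pad 2189 [486.6 -55.6  72.5  16.7] 56.5
```

View pics/w8.png

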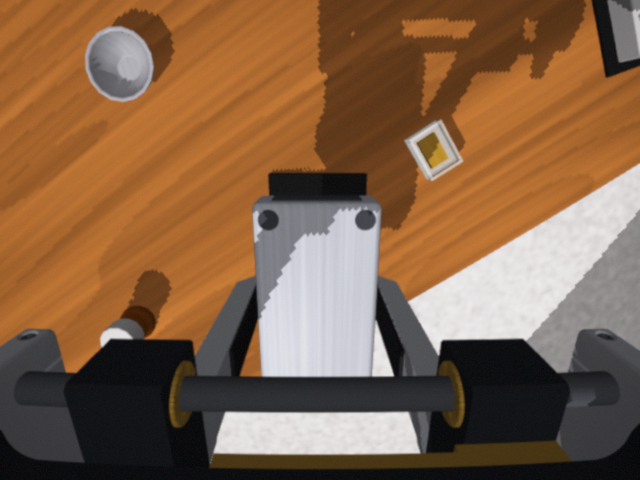

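The housing at (317,290) is square and central over its pad (visible edge at 318,185). Lowering.

drive_tool --pt "0 0.01 0.2 0 0 0" --pt "0 0 0.4 0 0 0" --pt "0 0 0.5 0 0 0" --pt "0 0 0.3 0 0 0" --pt "0 0 0.2 0 0 0" --pt "0 0 0.1 0 0 0" --pt "0 0 0.05 0 0 0" --pt "0 0 0.03 0 0 0" --pt "0 0 0 0 0 0" --pt "0 0 0 0 0 0"

```text
time: 38.42
tool_pos: [0.4438, -0.0287, 0.0191]
ee_rot: [-3.141, -0.001, -0.585]
wrist_force: [-0.2, 0.2, -3.2]
width: 0.0617
finger_force: 30.0
```

drive_tool --pt "0 0 0.03 0 0 0" --pt "0 0 0.02 0 0 0" --pt "0 0 0 0 0 0"

```text
time: 38.8
tool_pos: [0.4435, -0.0286, 0.0167]
ee_rot: [3.141, 0.0, -0.585]
wrist_force: [0.0, -0.4, -3.9]
width: 0.0616
finger_force: 30.0
```

drive_tool --pt "0 0 0.025 0 0 0" --pt "0 0 0 0 0 0" --pt "0 0 0 0 0 0"

```text
time: 39.17
tool_pos: [0.4436, -0.0287, 0.0159]
ee_rot: [3.142, -0.0, -0.585]
wrist_force: [-0.3, 0.4, -4.4]
width: 0.062
finger_force: 30.0
```

drive_tool --pt "0 0 0.02 0 0 0" --pt "0 0 0 0 0 0" --pt "0 0 0 0 0 0"

```text
time: 39.55
tool_pos: [0.4437, -0.0287, 0.0152]
ee_rot: [-3.142, -0.0, -0.585]
wrist_force: [-1.0, 1.1, -2.2]
width: 0.0616
finger_force: 30.0
```

The load is starting to come off the wrist. One more small step, then release.

drive_tool --pt "0 0 0.01 0 0 0" --pt "0 0 0 0 0 0"

```text
time: 39.8
tool_pos: [0.4437, -0.0287, 0.0152]
ee_rot: [3.142, -0.0, -0.585]
wrist_force: [-2.0, 1.6, 2.4]
width: 0.0616
finger_force: 30.0
```

drive_tool --pt "0 0 0 0 0 0" --pt "0 0 0 0 0 0" --pt "0 0 0 0 0 0" --pt "0 0 0 0 0 0" --pt "0 0 0 0 0 0" --pt "0 0 -0.3 0 0 0" --pt "0 0 -0.7 0 0 0" --pt "0 0 -0.9 0 0 0" --pt "0 0 -0.9 0 0 0" --pt "0 0 -0.6 0 0 0" --pt "0 0 -0.8 0 0 0" --pt "0 0 0 0 0 0" --pt "0 0 0 0 0 0" --gripper 0

```text
time: 41.42
tool_pos: [0.4432, -0.0286, 0.182]
ee_rot: [3.141, 0.001, -0.585]
wrist_force: [0.3, -0.0, -0.5]
width: 0.0941
finger_force: 0.0
```

```bash
python3 chk.py .03 .045 .08 .4437 -.0287; cp pics/c_top.png pics/fin.png; python3 plan.py .4437 -.0287 .02 -.585
```

```text
top part 32 [389.5 -16.8  23.9   8.1] 70.8
top pad 29 [3.983e+02 3.000e-01 7.060e+01 1.590e+01] 61.8
wrist part 6879 [444.5 -28.1  62.1 109.4] 146.4
wrist pad 852 [443.3 -27.3  72.8 120.2] 146.6
t 41.52 pos [ 0.4427 -0.0285  0.181 ] rpy [ 3.14e+00  3.00e-03 -5.85e-01] w 0.094 ff 0.0
shift units [ 0.024 -0.009  4.026] turn 0.0
```

View pics/c_wrist.png

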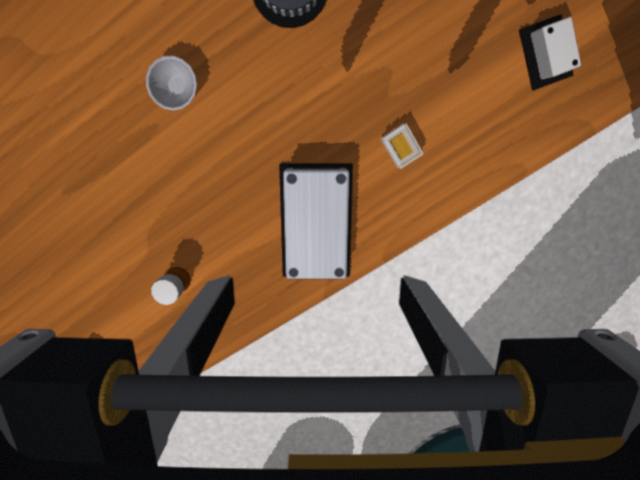

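View pics/fin.png

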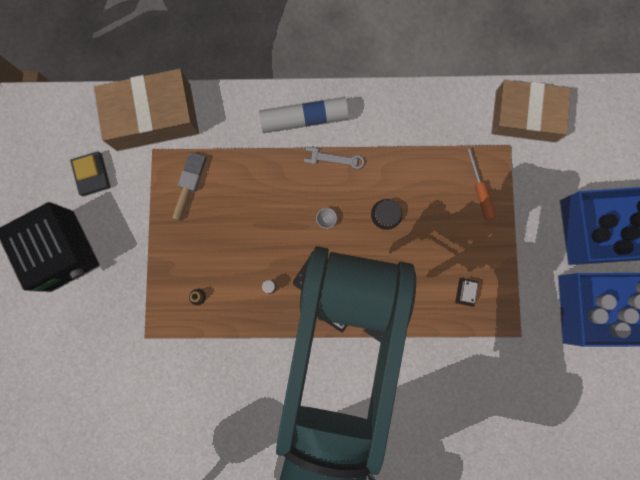

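The wrist view shows the housing square on its pad (316,220). The top view shows the bush (197,296), cap (387,214) and block (468,292) centred on their pads, and the dish and jar have not moved.

```bash
python3 -c "from bench import close_job; print(close_job())"
```

```text
the job is handed in; nothing more can be done
None
```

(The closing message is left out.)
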